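Slide the top painted tile off its stack onto the examination deck

TASK

Take the steel weight off the stack of tiles and stand it on the cork pad. Then, pressing lightly on its face with the fingertips, slide the top tile sideways out of the rack, without lifting it, onto the grey deck until its leading edge lies flush and square against the metal end stop. The painted face is fragile (never load it with more than 15 N), the two tiles below must stay where they are, and nothing else on the table is to be disturbed.

Things in the scene. Friction and masses are not known exactly. Their poses are not given: they have to be found in the camera images.
- rack: Fixed wooden tile rack, 120 mm (x) by 242 mm (y: -122 to +120). Origin on the table under its middle, z up. The top tile slides along its +y, from the pocket at y -62 mm to the grey deck. Grey deck: y -2 to +108 mm, 120 mm wide; its top is set anew each time, 2 to 6 mm below the top tile's underside (26 to 30 mm above the table). It springs down 1 mm per 5 N.
- pocket (a point): Centre of the pocket's floor (12 mm above the table, rack y -62 mm), axes as the rack's; three tiles lie on it. The floor springs down 1 mm per 5 N. Walls on three sides (none towards rack +y), 2 mm clear of the tiles, rise 44 mm above the table, 2 mm over the top tile's face, so its edges cannot be gripped. A 10 mm gap parts stack and deck.
- stop_face (a point): Middle of the face of the fixed end stop, an aluminium bar across the deck's far end (top 48 mm above the table): rack x 0, y +108 mm, 34 mm above the table; axes as the rack's. When seated, the tile's centre is 50 mm short of this point.
- tile_top_center (a point): Centre (half-way up) of the top tile: rigid terracotta, 100x100x10 mm, about 0.2 kg, blue border, teal diamond; axes along its edges, z up. Face 42 mm above the table in the stack (about 1 mm higher or lower as the springs give). It tips and drops to the deck on crossing; travel about 120 mm. Tiles and rack are slippery (friction about 0.2); fingertips grip its face about 2.5 times better.
- tile_mid_center (a point): Centre of the middle tile (same size, green border), 27 mm above the table (give or take the springs). Loose; must stay put.
- tile_low_center (a point): Centre of the lowest tile (same size, plain), 17 mm above the table (give or take the springs). Loose; must stay put.
- weight_knob (a point): Centre of the grip knob of the steel weight (about 0.5 kg) that stands on the top tile: knob 26 mm diameter, 22 mm tall, its centre 58 mm above the weight's underside (70 mm tall overall); below it a neck 16 mm in diameter from 30 to 46 mm, then a disc foot 60 mm in diameter, 28 mm thick.
- weight_foot (a point): Centre of the weight's underside, z up along its axis.
- pad_top (a point): Centre of the upper face of the fixed cork pad, 110 by 110 mm, 6 mm thick, on the table to one side of the rack.
There are look-alikes about, which are no part of the job. What is shaped like the part that bears weight_knob but blue is not meant.

How it is judged:
By the outcome, as a careful person would: the job done as asked, in the order asked, and still so for the second after the job is handed in, with the robot touching nothing.
It also fails if it takes over 69 s, if anything falls off the work surface, if the arm or the gripper's body presses on something with over 40 N, if the wrist force passes 120 N, or if a joint passes its speed limit or range.

ROBOT

A 6-joint arm with a two-finger parallel gripper is mounted at the origin on the work surface. World frame = base frame: x ahead of the robot, y to its left, z up, the work surface at z = 0. Lengths are in m, angles in rad, forces in N, time in s.
With the tool pointing down it reaches from about 0.35 to 0.775 m from the base axis. Payload 7.3 kg.
Tool frame: the origin (TCP) lies on the centre line of the jaws, within the pads' length; the fingertips stand 11 mm ahead of it and the grasp point (between the pads) lies 8 mm behind it; y points along the fingers, z is the direction in which the jaws open and shut, and the axes are right-handed (so a half turn about y gives the same grasp; the last joint's range is limited). The gripper opens to 92 mm and grips with 3 to 60 N. Pads are 19 mm wide; open, the fingers measure 130 mm over their backs; the gripper's body (75 mm by 190 mm) begins 47 mm behind the grasp point.
Start: joints at [-1.493, 0.342, 1.524, -0, 1.275, -0.146], TCP at [0.117, -0.512, 0.238] pointing down, gripper open.
Joint ranges: [-2.53, 2.53], [-0.77, 2.02], [0.04, 2.7], [-1, 4.14], [0.28, 2.66], [-3.11, 3.11]. Speed limits (rad/s): [2.57, 2.57, 3.14, 3.14, 3.14, 3.14].

INTERFACE

Orientations are given as [roll, pitch, yaw] about the fixed x, y, z axes, in that order (R = Rz(yaw) Ry(pitch) Rx(roll)).
In Python, from cell import robot, cams gives the robot as it stands.
- The arm moves only by the tool apply_moves, never from a script. Its argument "plan" is a list of rows, each a list of 7 numbers: the shift along the tool's x, y, z in m, then the turn, a rotation vector about the tool's x, y, z in degrees, then the gripper command: -1 is fully open, 1 is shut, values between are in proportion. A call has exactly 5 rows; each row is the pose to reach, as a shift and turn from the pose commanded when the call began, along the tool's axes at that moment; what a row does not reach only later rows make up. A row lasts 1/8 s, in which the tool goes at most 62.5 mm and 10.7 degrees, less where a joint would pass 70% of its speed; a pose out of reach is approached as far as the arm can. A call with a gripper value outside its range is refused whole. The fingers move at their own pace and stop on an object; "squeeze" is the grip in N (left out, the last holds). Time passes only in rows, so rows that repeat a pose let the fingers close, or fill a call up. It gives the time, the measured TCP pose, the force and the opening at its end, in the units of the state.
- robot.observe(): the state, without advancing time (a new reading comes with each control period).
- cams.read_camera(name): name is "scene" or "top"; returns the picture (480x640x3 uint8, blue, green, red); there is no depth.
- cams.calibration(name): a dict with "fx", "fy", "cx", "cy" (pixels), "extrinsics" (4x4, takes a point from world to camera coordinates). Camera axes: x right, y up, looking along -z (the intrinsics and any distortion apply to the point x, -y, -z); pixel columns grow to the right and rows downward; lengths in m; the calibration is good to about 2 mm. A picture is of the moment at which its call begins. calibration takes no time and is no camera call.
- robot.hand_in(): hands the job in, once; it reports no verdict.
The state is a dict: "time": time; "qpos": joint angles; "qvel": joint speeds; "joint_efforts": joint torques, N m; "tool_pos": TCP position; "tool_rot": TCP orientation; "contact_force": force on the tool from outside, world axes, zero at the start; "torque": the same for the moment, N m; "opening": finger opening in m.
Only numpy, scipy, OpenCV 4.12 (cv2) and the standard library are available. Lean on these libraries where they do the work, as an engineer would, in place of code of your own. Each camera call takes 0.05 s, during which the arm holds its last target. There are 200 camera calls.

## Working session

There is one attempt and no reset: what is moved stays moved. The work goes in short steps, Python scripts to look and compute and a tool call to move; the robot and the scene stay as the last step left them, time stands still between calls to the robot, and variables do not carry over. Pictures are saved under pics/ and viewed, about 8 in all and at most 12, crops included, and the job is handed in when it is done.

Besides the shell and the picture viewer there is one more tool, called as name([rows], argument=value, ...), one row to a line, values as JSON. apply_moves: Moves the arm, as the interface text tells. Its arguments: {"type":"object","properties":{"plan":{"type":"array","items":{"type":"array","items":{"type":"number"}}},"squeeze":{"type":"number"}},"required":["plan"]}

```bash
ls; mkdir -p pics
python3 - <<'E'
from cell import robot,cams
import cv2
for n in("scene","top"):
    cv2.imwrite(f"pics/{n}0.png",cams.read_camera(n)); print(n,cams.calibration(n))
print(robot.observe())
E
```

```text
pics
scene {'fx': 445.13912022495157, 'fy': 445.13912022495157, 'cx': 310.6429270199372, 'cy': 231.7951139739688, 'extrinsics': array([[-0.34939761,  0.93681492, -0.01729468,  0.19041866],
       [-0.62672096, -0.21994312,  0.74755994,  0.26204189],
       [ 0.69652146,  0.27203459,  0.66396915, -1.17807289],
       [ 0.        ,  0.        ,  0.        ,  1.        ]])}
top {'fx': 527.1268181308465, 'fy': 527.1268181308465, 'cx': 324.08890881584784, 'cy': 228.12448350580954, 'extrinsics': array([[ 4.51608210e-03, -9.99989786e-01,  1.79145372e-04,
        -6.02189005e-03],
       [ 9.84690838e-01,  4.47820692e-03,  1.74252402e-01,
        -5.10483202e-01],
       [-1.74251424e-01, -6.10535347e-04,  9.84701005e-01,
        -8.90582995e-01],
       [ 0.00000000e+00,  0.00000000e+00,  0.00000000e+00,
         1.00000000e+00]])}
{'time': 0.1, 'qpos': array([-1.49297422e+00,  3.42642070e-01,  1.52492539e+00,  7.20690038e-07,
        1.27539349e+00, -1.45997213e-01]), 'qvel': array([ 1.62814901e-04, -1.48898183e-03, -2.35113158e-05, -1.48638922e-03,
       -1.75346183e-03,  2.20757257e-04]), 'joint_efforts': array([ 2.04092008e-03, -4.32001126e+01, -2.44695711e+01,  7.18359277e-02,
        5.25547145e-02, -5.16828914e-05]), 'tool_pos': array([ 0.11652249, -0.51154851,  0.23711879]), 'tool_rot': array([-1.57214997e+00,  1.99740295e-04, -2.91777368e+00]), 'contact_force': array([ 0.33495132,  0.57701783, -1.10469768]), 'torque': array([-0.00082776, -0.00497723,  0.04429309]), 'opening': 0.09198465725542707}
```

View pics/top0.png

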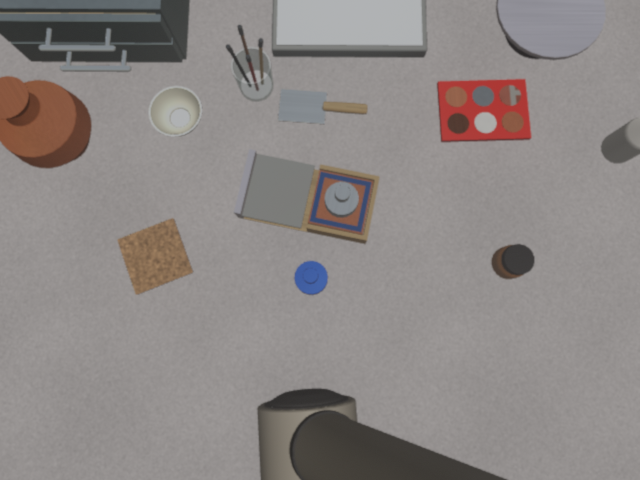

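View pics/scene0.png

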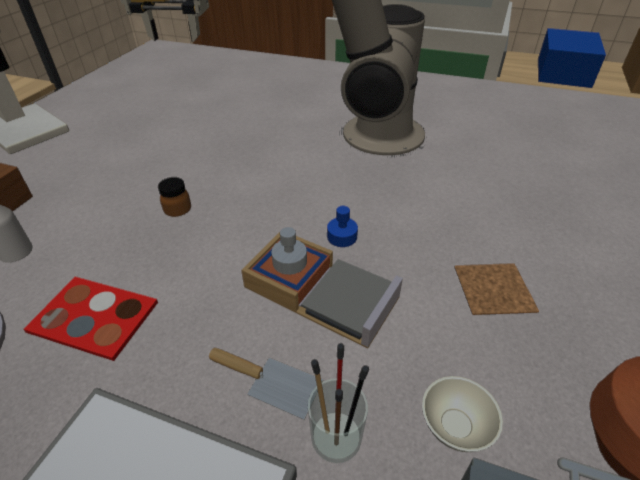

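```bash
cat > h.py <<'E'
import numpy as np, cv2
from cell import robot,cams
def K(n):
    c=cams.calibration(n); return np.array([[c["fx"],0,c["cx"]],[0,c["fy"],c["cy"]],[0,0,1]]),np.diag([1.,-1,-1,1])@c["extrinsics"]
def ray(n,px,z):
    k,E=K(n); R,t=E[:3,:3],E[:3,3]; o=-R.T@t
    d=(R.T@np.linalg.inv(k)@np.c_[np.reshape(px,(-1,2)),np.ones(np.size(px)//2)].T).T
    return (o+d*((z-o[2])/d[:,2:]))[:,:2]
def proj(n,P):
    k,E=K(n); p=(k@(E[:3,:3]@np.reshape(P,(-1,3)).T+E[:3,3:])).T; return p[:,:2]/p[:,2:]
def rect(n,img,z,x0,x1,y0,y1,s):
    """rectified view of plane z: columns along -y, rows along -x, s px per m"""
    q=np.float32([[x1,y1,z],[x1,y0,z],[x0,y0,z],[x0,y1,z]]); w,h=int((y1-y0)*s),int((x1-x0)*s)
    H=cv2.getPerspectiveTransform(proj(n,q).astype(np.float32),np.float32([[0,0],[w,0],[w,h],[0,h]]))
    return cv2.warpPerspective(img,H,(w,h),flags=cv2.INTER_CUBIC)
def blobs(img,lo,hi,amin=60):
    m=cv2.inRange(cv2.cvtColor(img,cv2.COLOR_BGR2HSV),np.array(lo),np.array(hi))
    m=cv2.morphologyEx(m,cv2.MORPH_CLOSE,np.ones((3,3)))
    return [c for c in cv2.findContours(m,cv2.RETR_EXTERNAL,cv2.CHAIN_APPROX_NONE)[0] if cv2.contourArea(c)>amin]
def show(n,c,z):
    p=ray(n,c.astype(float),z).astype(np.float32); r=cv2.minAreaRect(p)
    return np.round(r[0],4),np.round(r[1],4),round(r[2],1)
E
python3 - <<'E'
from h import *
t=cv2.imread("pics/top0.png"); s=cv2.imread("pics/scene0.png")
for n,im in(("top",t),("scene",s)):
    print(n,"cam",-K(n)[1][:3,:3].T@K(n)[1][:3,3])
    for c in blobs(im,(105,120,40),(130,255,255)): print("blue",cv2.boundingRect(c),*show(n,c,.042))
    for c in blobs(im,(8,90,60),(25,255,255),300): print("wood/cork",cv2.boundingRect(c),*show(n,c,.006),*show(n,c,.044))
o=rect("top",t,.042,.45,.72,-.08,.18,2300)
for i in range(0,27,5): cv2.putText(o,f"x{.72-i/100:.2f}",(0,int(i*23)+4),0,.4,(0,0,255))
for i in range(0,26,5): cv2.putText(o,f"y{.18-i/100:.2f}",(int(i*23),10),0,.4,(0,0,255))
cv2.imwrite("pics/r0.png",o[:600])
E
```

```text
top cam [ 0.34750997 -0.00427951  0.96591197]
blue (295, 262, 32, 32) [0.4232 0.0197] [0.0542 0.0543] 0.3
blue (312, 174, 57, 56) [ 0.5604 -0.0323] [0.0881 0.0883] 78.4
wood/cork (118, 220, 74, 73) [0.4653 0.307 ] [0.1064 0.1067] 22.2 [0.4606 0.2947] [0.1022 0.1024] 22.2
wood/cork (317, 179, 47, 46) [ 0.5686 -0.0336] [0.0755 0.0754] 78.0 [ 0.5598 -0.0324] [0.0726 0.0724] 78.0
wood/cork (0, 77, 91, 90) [0.7275 0.533 ] [0.1913 0.1716] 6.4 [0.7125 0.5118] [0.1837 0.1648] 6.4
scene cam [1.05131202 0.19972385 0.58960526]
blue (253, 248, 73, 42) [ 0.562  -0.0311] [0.091  0.0909] 78.1
blue (327, 206, 31, 41) [0.4393 0.0242] [0.115  0.0562] 19.2
blue (539, 29, 67, 58) [-0.6263  0.4777] [0.1909 0.526 ] 84.4
wood/cork (590, 357, 50, 123) [0.6292 0.4737] [0.0582 0.1898] 81.8 [0.6567 0.4559] [0.0544 0.1775] 81.8
wood/cork (209, 348, 53, 31) [ 0.751  -0.0435] [0.0878 0.0201] 85.8 [ 0.7706 -0.0276] [0.0821 0.0188] 85.8
wood/cork (94, 324, 27, 21) [ 0.7739 -0.2584] [0.0379 0.0395] 19.8 [ 0.7919 -0.2286] [0.0355 0.0369] 19.7
wood/cork (455, 264, 84, 51) [0.4694 0.3083] [0.11  0.109] 22.2 [0.5073 0.3012] [0.1029 0.1019] 22.2
wood/cork (262, 253, 57, 31) [ 0.53   -0.0465] [0.0779 0.0764] 78.3 [ 0.5639 -0.0305] [0.0728 0.0714] 78.3
wood/cork (242, 234, 119, 110) [0.5554 0.0134] [0.2537 0.1545] 78.3 [0.5877 0.0255] [0.2372 0.1444] 78.3
wood/cork (160, 191, 28, 25) [ 0.452  -0.3452] [0.0808 0.0585] 38.2 [ 0.491  -0.3097] [0.0755 0.0547] 38.2
wood/cork (7, 75, 49, 31) [ 0.0678 -1.136 ] [0.284  0.1114] 55.6 [ 0.1318 -1.0491] [0.2655 0.1042] 55.6
wood/cork (498, 52, 142, 45) [-0.6218  0.4746] [0.4148 0.3751] 89.3 [-0.5129  0.4567] [0.3878 0.3506] 89.3
wood/cork (299, 0, 21, 59) [-0.771  -0.4951] [0.7435 0.0776] 19.6 [-0.6524 -0.4499] [0.6951 0.0725] 19.6
wood/cork (224, 0, 73, 56) [-0.7171 -0.7121] [0.7547 0.2901] 24.9 [-0.6019 -0.6528] [0.7056 0.2713] 24.9
```

View pics/r0.png

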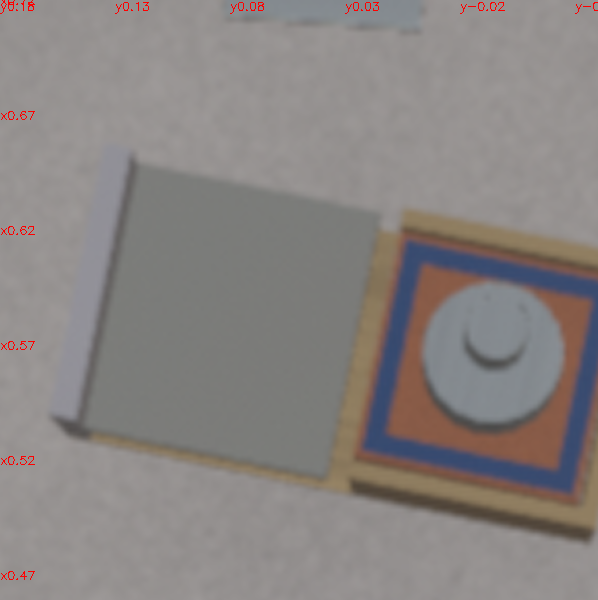

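```bash
cat >> h.py <<'E'
from scipy.spatial.transform import Rotation as Ro
def delta(p,yaw_deg=-101.8):
    """shift and turn in the tool axes from the present pose to TCP p, pointing down"""
    s=robot.observe(); R=Ro.from_euler("xyz",s["tool_rot"]); T=Ro.from_euler("xyz",[-90,0,yaw_deg],degrees=True)
    print("shift",np.round(R.inv().apply(np.array(p)-s["tool_pos"]),4),"turn",np.round((R.inv()*T).as_rotvec(degrees=True),2),
      "pos",s["tool_pos"].round(4),"rpy",np.degrees(s["tool_rot"]).round(2),"F",s["contact_force"].round(2),"t",round(s["time"],2),"op",round(s["opening"],4))
E
python3 -c "
from h import *
delta([.5595,-.0337,.2])"
```

```text
shift [-0.538   0.0377 -0.3676] turn [ 6.000e-02 -6.538e+01 -5.000e-02] pos [ 0.1165 -0.5115  0.2371] rpy [-9.0080e+01  1.0000e-02 -1.6718e+02] F [ 0.33  0.58 -1.1 ] t 0.1 op 0.092
```

apply_moves([
  [-0.054,0,-0.037,0,-6.5,0,-1],
  [-0.108,0,-0.074,0,-13,0,-1],
  [-0.162,0,-0.11,0,-19.5,0,-1],
  [-0.216,0,-0.147,0,-26,0,-1],
  [-0.27,0,-0.184,0,-32.5,0,-1],
], squeeze=20)

```text
time: 0.72
tool_pos: [0.3303, -0.2813, 0.2376]
tool_rot: [-1.571, 0.0, -2.347]
contact_force: [1.0, -0.5, -0.8]
opening: 0.0917
```

```bash
python3 -c "
from h import *
delta([.5595,-.0337,.2])"
```

```text
shift [-0.3373  0.0376 -0.01  ] turn [ -0.   -32.69  -0.  ] pos [ 0.3303 -0.2813  0.2376] rpy [ -90.      0.   -134.49] F [ 1.02 -0.53 -0.8 ] t 0.72 op 0.0917
```

apply_moves([
  [-0.06,0.007,-0.001,0,-6.5,0,-1],
  [-0.12,0.014,-0.002,0,-13,0,-1],
  [-0.18,0.022,-0.004,0,-19.5,0,-1],
  [-0.24,0.03,-0.005,0,-26,0,-1],
  [-0.3,0.037,-0.007,0,-32.5,0,-1],
])

```text
time: 1.35
tool_pos: [0.5363, -0.0631, 0.2001]
tool_rot: [-1.571, -0.0, -1.779]
contact_force: [0.4, -0.8, -0.4]
opening: 0.0919
```

apply_moves([
  [0,0.02,0,0,0,0,-1],
  [0,0.02,0,0,0,0,-1],
  [0,0.02,0,0,0,0,-1],
  [0,0.02,0,0,0,0,-1],
  [0,0.02,0,0,0,0,-1],
])

```text
time: 1.98
tool_pos: [0.5353, -0.0654, 0.1814]
tool_rot: [-1.57, -0.0, -1.784]
contact_force: [0.6, 0.5, 0.3]
opening: 0.0918
```

Run:
```python
from h import *
delta([.5595,-.0337,.15])
s=cams.read_camera("scene"); cv2.imwrite("pics/s1.png",cv2.resize(s[120:340,200:460],None,fx=2.7,fy=2.7,interpolation=cv2.INTER_CUBIC))
```

```text
shift [-0.0361  0.0314  0.0169] turn [-0.07 -0.44  0.01] pos [ 0.5353 -0.0654  0.1814] rpy [-8.9930e+01 -1.0000e-02 -1.0224e+02] F [0.65 0.48 0.28] t 1.98 op 0.0918
```

View pics/s1.png

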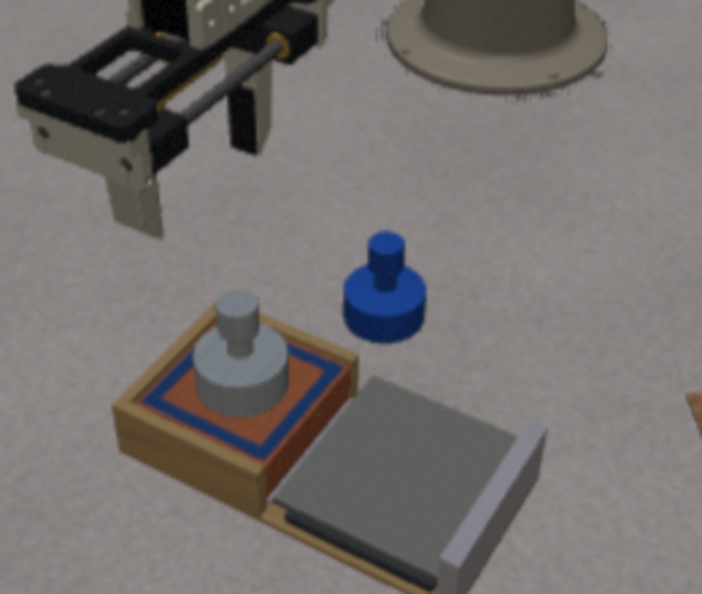

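apply_moves([
  [-0.036,0.0,0.017,0,-0.4,0,-1],
  [-0.036,0.0,0.017,0,-0.4,0,-1],
  [-0.036,0.03,0.017,0,-0.4,0,-1],
  [-0.036,0.05,0.017,0,-0.4,0,-1],
  [-0.036,0.05,0.017,0,-0.4,0,-1],
])

```text
time: 2.65
tool_pos: [0.5581, -0.0336, 0.1295]
tool_rot: [-1.574, -0.0, -1.777]
contact_force: [0.3, -0.0, 0.1]
opening: 0.0924
```

Run:
```python
from h import *
print(ray("scene",[288.1,231.1],.112))
delta([.5595,-.0337,.092])
t=cams.read_camera("scene"); cv2.imwrite("pics/s2.png",cv2.resize(t[160:340,200:420],None,fx=3,fy=3,interpolation=cv2.INTER_CUBIC))
```

```text
[[ 0.56080576 -0.03103916]]
shift [-0.0002  0.0375  0.0015] turn [0.2  0.   0.02] pos [ 0.5581 -0.0336  0.1295] rpy [-9.020e+01 -2.000e-02 -1.018e+02] F [ 0.25 -0.02  0.11] t 2.65 op 0.0924
```

View pics/s2.png

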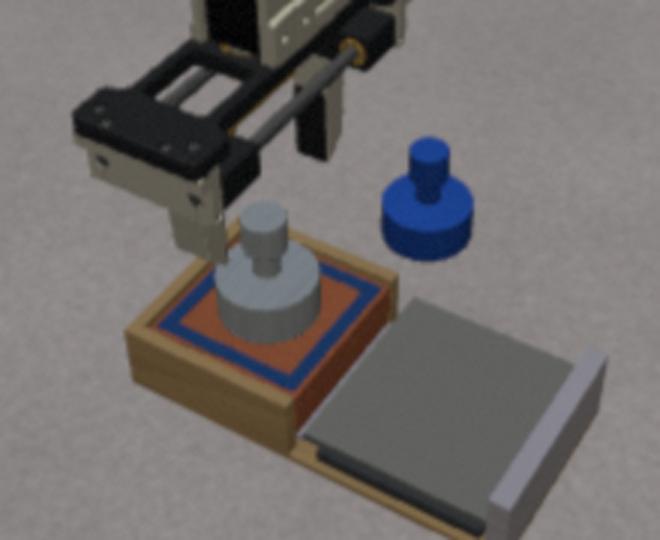

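apply_moves([
  [-0.001,0.02,0.0015,0.2,0,0,-1],
  [-0.001,0.0365,0.0015,0.2,0,0,-1],
  [-0.001,0.0365,0.0015,0.2,0,0,-1],
  [-0.001,0.0365,0.0015,0.2,0,0,0],
  [-0.001,0.0365,0.0015,0.2,0,0,0],
], squeeze=20)

```text
time: 3.32
tool_pos: [0.5616, -0.0326, 0.095]
tool_rot: [-1.566, -0.0, -1.776]
contact_force: [0.0, 0.0, 1.0]
opening: 0.0763
```

apply_moves([
  [0,0,0,0,0,0,1],
  [0,0,0,0,0,0,1],
  [0,0,0,0,0,0,1],
  [0,0,0,0,0,0,1],
  [0,0,0,0,0,0,1],
])

```text
time: 3.95
tool_pos: [0.5611, -0.0325, 0.0942]
tool_rot: [-1.567, -0.0, -1.776]
contact_force: [-3.1, 1.1, 0.8]
opening: 0.0266
```

Run:
```python
from h import *
delta([.467,.3075,.08])
```

```text
shift [-0.3136  0.0136 -0.1615] turn [-0.19  0.02  0.  ] pos [ 0.5611 -0.0325  0.0942] rpy [ -89.81   -0.   -101.78] F [-3.14  1.1   0.84] t 3.95 op 0.0266
```

apply_moves([
  [0,-0.005,0,0,0,0,1],
  [0,-0.015,0,0,0,0,1],
  [0,-0.035,0,0,0,0,1],
  [0,-0.06,0,0,0,0,1],
  [0,-0.06,0,0,0,0,1],
])

```text
time: 4.58
tool_pos: [0.5621, -0.0327, 0.1562]
tool_rot: [-1.563, -0.0, -1.776]
contact_force: [0.1, -1.0, -6.0]
opening: 0.0255
```

apply_moves([
  [-0.03,0,-0.016,0,0,0,1],
  [-0.08,0,-0.042,0,0,0,1],
  [-0.13,0,-0.068,0,0,0,1],
  [-0.18,0,-0.094,0,0,0,1],
  [-0.23,0,-0.12,0,0,0,1],
])

```text
time: 5.2
tool_pos: [0.4892, 0.2186, 0.1527]
tool_rot: [-1.569, -0.001, -1.777]
contact_force: [-0.0, 0.5, -4.8]
opening: 0.0256
```

Run:
```python
from h import *
delta([.467,.3075,.08])
```

```text
shift [-0.0825  0.0725 -0.04  ] turn [-0.12  0.01  0.05] pos [0.4892 0.2186 0.1527] rpy [-8.9880e+01 -5.0000e-02 -1.0179e+02] F [-0.    0.5  -4.84] t 5.2 op 0.0256
```

apply_moves([
  [-0.03,0,-0.016,0,0,0,1],
  [-0.06,0.01,-0.03,0,0,0,1],
  [-0.073,0.03,-0.036,0,0,0,1],
  [-0.073,0.06,-0.036,0,0,0,1],
  [-0.073,0.078,-0.036,0,0,0,1],
])

```text
time: 5.82
tool_pos: [0.4688, 0.2956, 0.073]
tool_rot: [-1.57, -0.002, -1.776]
contact_force: [-0.0, 0.1, -5.3]
opening: 0.0255
```

Run:
```python
from h import *
delta([.467,.3075,.058])
```

```text
shift [-0.0113  0.015  -0.0042] turn [-0.03  0.06  0.14] pos [0.4688 0.2956 0.073 ] rpy [ -89.97   -0.14 -101.74] F [-0.03  0.12 -5.27] t 5.83 op 0.0255
```

apply_moves([
  [-0.01,0.002,-0.004,0,0,0,1],
  [-0.01,0.006,-0.004,0,0,0,1],
  [-0.01,0.009,-0.004,0,0,0,1],
  [-0.01,0.012,-0.004,0,0,0,1],
  [-0.01,0.012,-0.004,0,0,0,1],
])

```text
time: 6.45
tool_pos: [0.4685, 0.3063, 0.0636]
tool_rot: [-1.567, -0.0, -1.776]
contact_force: [-0.5, -0.2, -5.5]
opening: 0.0255
```

apply_moves([
  [0,0.001,0,0,0,0,1],
  [0,0.002,0,0,0,0,1],
  [0,0.003,0,0,0,0,1],
  [0,0.003,0,0,0,0,1],
  [0,0.003,0,0,0,0,1],
])

```text
time: 7.08
tool_pos: [0.4685, 0.3065, 0.0606]
tool_rot: [-1.567, -0.0, -1.776]
contact_force: [-1.1, 0.2, -5.3]
opening: 0.0257
```

Run:
```python
from h import *
delta([.467,.3075,.058])
```

```text
shift [-0.0006  0.0026 -0.0017] turn [-0.2   0.03  0.  ] pos [0.4685 0.3065 0.0606] rpy [ -89.8    -0.   -101.77] F [-1.07  0.19 -5.28] t 7.08 op 0.0257
```

apply_moves([
  [0,0.0005,0,0,0,0,1],
  [0,0.001,0,0,0,0,1],
  [0,0.0015,0,0,0,0,1],
  [0,0.002,0,0,0,0,1],
  [0,0.002,0,0,0,0,1],
])

```text
time: 7.7
tool_pos: [0.4687, 0.3063, 0.0599]
tool_rot: [-1.566, 0.0, -1.776]
contact_force: [-3.3, -4.4, 7.4]
opening: 0.0254
```

apply_moves([
  [0,-0.001,0,0,0,0,1],
  [0,-0.001,0,0,0,0,0.2],
  [0,-0.001,0,0,0,0,0.2],
  [0,-0.001,0,0,0,0,0.2],
  [0,-0.001,0,0,0,0,0.2],
])

```text
time: 8.32
tool_pos: [0.4686, 0.3066, 0.0596]
tool_rot: [-1.567, -0.0, -1.776]
contact_force: [-0.5, -0.4, 0.3]
opening: 0.0368
```

apply_moves([
  [0,-0.01,0,0,0,0,0.2],
  [0,-0.03,0,0,0,0,0.2],
  [0,-0.06,0,0,0,0,0.2],
  [0,-0.1,0,0,0,0,0.2],
  [0,-0.1,0,0,0,0,0.2],
])

```text
time: 8.95
tool_pos: [0.47, 0.3075, 0.1635]
tool_rot: [-1.561, 0.004, -1.776]
contact_force: [0.6, 0.1, -1.2]
opening: 0.0368
```

Run:
```python
from h import *
delta([.5612,-.0317,.12])
t=cams.read_camera("top"); cv2.imwrite("pics/t3.png",t)
s=cams.read_camera("scene"); cv2.imwrite("pics/s3.png",s)
for n,im in(("top",t),("scene",s)):
    for c in blobs(im,(105,120,40),(130,255,255)): print(n,"blue",cv2.boundingRect(c),*show(n,c,.042))
cv2.imwrite("pics/s3c.png",cv2.resize(s[200:350,230:560],None,fx=2.4,fy=2.4,interpolation=cv2.INTER_CUBIC))
```

```text
shift [0.3136 0.0436 0.1581] turn [-0.55  0.02 -0.26] pos [0.47   0.3075 0.1635] rpy [ -89.45    0.26 -101.77] F [ 0.64  0.14 -1.2 ] t 8.95 op 0.0368
top blue (295, 262, 32, 32) [0.4232 0.0197] [0.0542 0.0543] 0.3
top blue (312, 173, 48, 56) [ 0.5613 -0.0317] [0.0865 0.088 ] 78.2
scene blue (253, 238, 73, 52) [ 0.5617 -0.0312] [0.0904 0.0911] 78.0
scene blue (328, 206, 30, 41) [0.4389 0.0251] [0.1151 0.0543] 18.8
scene blue (539, 39, 13, 37) [-0.5886  0.389 ] [0.0228 0.3483] 84.0
```

View pics/s3c.png

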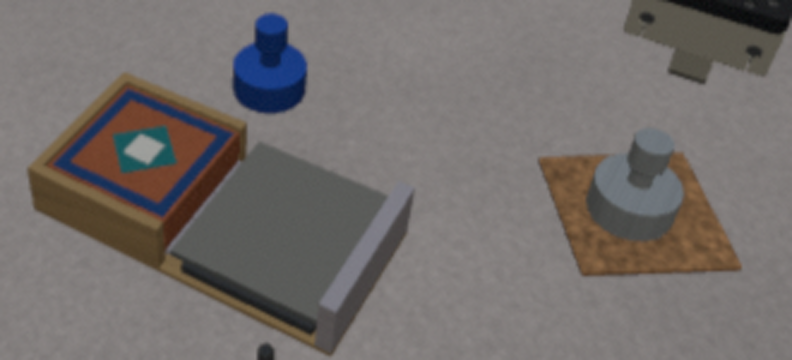

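apply_moves([
  [0.04,0,0.02,0,0,0,0.2],
  [0.09,0,0.045,0,0,0,0.2],
  [0.14,0,0.07,0,0,0,0.2],
  [0.19,0,0.095,0,0,0,0.2],
  [0.24,0,0.12,0,0,0,0.2],
])

```text
time: 9.68
tool_pos: [0.5361, 0.0454, 0.1588]
tool_rot: [-1.57, -0.0, -1.776]
contact_force: [0.8, 1.4, -0.2]
opening: 0.0369
```

apply_moves([
  [0.04,0.0,0.02,0,0,0,0.2],
  [0.072,0.0,0.037,0,0,0,0.2],
  [0.072,0.03,0.037,0,0,0,0.2],
  [0.072,0.06,0.037,0,0,0,0.2],
  [0.072,0.06,0.037,0,0,0,0.2],
])

```text
time: 10.3
tool_pos: [0.556, -0.0306, 0.0971]
tool_rot: [-1.575, -0.0, -1.777]
contact_force: [-0.3, 0.5, 0.4]
opening: 0.0368
```

Run:
```python
from h import *
delta([.5614,-.0315,.056])
```

```text
shift [-0.0003  0.0411  0.0056] turn [0.22 0.01 0.01] pos [ 0.556  -0.0306  0.0971] rpy [-9.0220e+01 -1.0000e-02 -1.0179e+02] F [-0.33  0.5   0.41] t 10.3 op 0.0368
```

apply_moves([
  [0,0.01,0.004,0.2,0,0,0.2],
  [0,0.02,0.0055,0.2,0,0,0.2],
  [0,0.03,0.0055,0.2,0,0,0.2],
  [0,0.036,0.0055,0.2,0,0,0.2],
  [0,0.036,0.0055,0.2,0,0,0.2],
])

```text
time: 10.92
tool_pos: [0.5636, -0.032, 0.0637]
tool_rot: [-1.565, -0.0, -1.776]
contact_force: [0.3, -0.5, 0.8]
opening: 0.0366
```

apply_moves([
  [0,0.001,0,0,0,0,0.2],
  [0,0.002,0,0,0,0,0.2],
  [0,0.003,0,0,0,0,0.2],
  [0,0.003,0,0,0,0,0.2],
  [0,0.003,0,0,0,0,0.2],
])

```text
time: 11.55
tool_pos: [0.5639, -0.0321, 0.0613]
tool_rot: [-1.564, -0.0, -1.776]
contact_force: [-0.0, 0.8, -0.2]
opening: 0.0367
```

Run:
```python
from h import *
delta([.5614,-.0315,.053])
```

```text
shift [-0.0001  0.0082 -0.0026] turn [-0.4   0.02  0.01] pos [ 0.5639 -0.0321  0.0613] rpy [-8.9600e+01 -1.0000e-02 -1.0178e+02] F [-0.02  0.8  -0.21] t 11.55 op 0.0367
```

apply_moves([
  [0,0.001,-0.001,-0.2,0,0,0.2],
  [0,0.002,-0.002,-0.4,0,0,0.2],
  [0,0.004,-0.0025,-0.4,0,0,0.2],
  [0,0.005,-0.0025,-0.4,0,0,0.2],
  [0,0.005,-0.0025,-0.4,0,0,0.2],
])

```text
time: 12.18
tool_pos: [0.5614, -0.0316, 0.0561]
tool_rot: [-1.571, -0.0, -1.776]
contact_force: [1.1, -0.5, 0.2]
opening: 0.0366
```

apply_moves([
  [0,0.0005,0,0,0,0,0.2],
  [0,0.001,0,0,0,0,0.2],
  [0,0.0015,0,0,0,0,0.2],
  [0,0.002,0,0,0,0,0.2],
  [0,0.002,0,0,0,0,0.2],
])

```text
time: 12.8
tool_pos: [0.5615, -0.0316, 0.0541]
tool_rot: [-1.571, -0.0, -1.776]
contact_force: [1.5, 1.0, -0.2]
opening: 0.0367
```

Run:
```python
from h import *
delta([.5614,-.0315,.053])
```

```text
shift [-0.0001  0.0011 -0.0001] turn [0.01 0.02 0.01] pos [ 0.5615 -0.0316  0.0541] rpy [-9.0010e+01 -1.0000e-02 -1.0178e+02] F [ 1.49  0.99 -0.19] t 12.8 op 0.0367
```

apply_moves([
  [0,0.0003,0,0,0,0,0.2],
  [0,0.0006,0,0,0,0,0.2],
  [0,0.001,0,0,0,0,0.2],
  [0,0.0013,0,0,0,0,0.2],
  [0,0.0013,0,0,0,0,0.2],
])

```text
time: 13.42
tool_pos: [0.5616, -0.0316, 0.0531]
tool_rot: [-1.57, -0.0, -1.776]
contact_force: [-1.0, -0.1, 4.6]
opening: 0.0367
```

apply_moves([
  [0,0.0003,0,0,0,0,0.2],
  [0,0.0006,0,0,0,0,0.2],
  [0,0.0006,0,0,0,0,0.2],
  [0,0.0006,0,0,0,0,0.2],
  [0,0.0006,0,0,0,0,0.2],
])

```text
time: 14.05
tool_pos: [0.5617, -0.0316, 0.0526]
tool_rot: [-1.57, -0.0, -1.776]
contact_force: [-1.5, -0.2, 6.2]
opening: 0.037
```

apply_moves([
  [-0.001,0,0,0,0,0,0.2],
  [-0.003,0,0,0,0,0,0.2],
  [-0.006,0,0,0,0,0,0.2],
  [-0.009,0,0,0,0,0,0.2],
  [-0.012,0,0,0,0,0,0.2],
])

```text
time: 14.68
tool_pos: [0.5646, -0.0201, 0.0527]
tool_rot: [-1.569, -0.0, -1.776]
contact_force: [-0.7, -1.4, 5.1]
opening: 0.0368
```

Run:
```python
from h import *
s=cams.read_camera("scene")
for c in blobs(s,(105,120,40),(130,255,255)): print("blue",cv2.boundingRect(c),*show("scene",c,.042))
delta([.5614,-.0315,.053])
```

```text
blue (259, 251, 73, 42) [ 0.5655 -0.0198] [0.091  0.0909] 77.9
blue (327, 206, 31, 41) [0.4393 0.0242] [0.115  0.0563] 19.2
blue (539, 29, 67, 58) [-0.6269  0.4778] [0.1909 0.5249] 84.4
shift [ 0.0121 -0.0003 -0.0007] turn [-0.09  0.03  0.01] pos [ 0.5646 -0.0198  0.0527] rpy [-8.9910e+01 -1.0000e-02 -1.0177e+02] F [-0.29  0.26  5.49] t 14.72 op 0.0368
```

apply_moves([
  [-0.003,0,0,0,0,0,0.2],
  [-0.006,0,0,0,0,0,0.2],
  [-0.009,0.0001,0,0,0,0,0.2],
  [-0.012,0.0002,0,0,0,0,0.2],
  [-0.015,0.0002,0,0,0,0,0.2],
])

```text
time: 15.35
tool_pos: [0.5677, -0.0055, 0.0526]
tool_rot: [-1.569, -0.0, -1.776]
contact_force: [-0.9, -1.3, 5.8]
opening: 0.0366
```

apply_moves([
  [-0.003,0,0,0,0,0,0.2],
  [-0.006,0,0,0,0,0,0.2],
  [-0.009,0,0,0,0,0,0.2],
  [-0.012,0,0,0,0,0,0.2],
  [-0.015,0,0,0,0,0,0.2],
])

```text
time: 15.98
tool_pos: [0.5708, 0.0093, 0.0526]
tool_rot: [-1.569, -0.0, -1.776]
contact_force: [-1.9, -1.0, 6.1]
opening: 0.0367
```

```bash
cat > chk.py <<'E'
from h import *
s=cams.read_camera("scene")
c=max(blobs(s[220:400,230:420],(105,120,40),(130,255,255)),key=cv2.contourArea)+[230,220]
for z in (.042,.038): print("tile",z,*show("scene",c,z))
delta([.5614,-.0315,.053])
E
python3 chk.py
```

```text
tile 0.042 [0.4613 0.0417] [0.0377 0.0716] 79.0
tile 0.038 [0.457  0.0405] [0.038  0.0721] 79.0
shift [ 0.0422 -0.0003 -0.0009] turn [-0.11  0.03  0.01] pos [0.5708 0.0096 0.0526] rpy [-8.9890e+01 -1.0000e-02 -1.0177e+02] F [ 0.54 -0.56  5.11] t 16.02 op 0.0369
```

apply_moves([
  [-0.003,0,0,0,0,0,0.2],
  [-0.006,0,-0.0002,0,0,0,0.2],
  [-0.008,0,-0.0003,0,0,0,0.2],
  [-0.01,0,-0.0003,0,0,0,0.2],
  [-0.012,0,-0.0003,0,0,0,0.2],
])

```text
time: 16.65
tool_pos: [0.5729, 0.0211, 0.0526]
tool_rot: [-1.569, -0.0, -1.776]
contact_force: [0.2, -0.4, 5.6]
opening: 0.0371
```

```bash
cat > chk.py <<'E'
from h import *
s=cams.read_camera("scene"); cv2.imwrite("pics/last.png",s)
for c in blobs(s,(105,120,40),(130,255,255)):
    b=cv2.boundingRect(c)
    if b[1]+b[3]/2>245 and b[0]<400: print(b,"z42",*show("scene",c,.042),"z38",*show("scene",c,.038))
delta([.5614,-.0315,.053])
E
python3 chk.py
```

```text
(279, 260, 74, 44) z42 [0.574  0.0223] [0.0911 0.09  ] 77.0 z38 [0.5705 0.021 ] [0.0918 0.0907] 77.0
shift [ 0.054  -0.0004 -0.0006] turn [-0.11  0.03  0.01] pos [0.573  0.0213 0.0526] rpy [-8.9890e+01 -1.0000e-02 -1.0177e+02] F [-0.11 -1.3   5.8 ] t 16.7 op 0.0365
```

apply_moves([
  [-0.002,0,0,0,0,0,0.2],
  [-0.004,0,0,0,0,0,0.2],
  [-0.006,0,0,0,0,0,0.2],
  [-0.008,0,0,0,0,0,0.2],
  [-0.008,0,0,0,0,0,0.2],
])

```text
time: 17.32
tool_pos: [0.5746, 0.0291, 0.0526]
tool_rot: [-1.569, 0.0, -1.776]
contact_force: [-0.9, 0.0, 5.6]
opening: 0.0371
```

apply_moves([
  [-0.002,0,0,0,0,0,0.2],
  [-0.004,0,0,0,0,0,0.2],
  [-0.006,0,0,0,0,0,0.2],
  [-0.008,0,0,0,0,0,0.2],
  [-0.008,0,0,0,0,0,0.2],
])

```text
time: 17.95
tool_pos: [0.5762, 0.0369, 0.0526]
tool_rot: [-1.569, 0.0, -1.776]
contact_force: [-0.2, 0.1, 5.4]
opening: 0.0367
```

```bash
python3 chk.py
```

```text
(287, 264, 75, 45) z42 [0.5774 0.0375] [0.0922 0.0902] 77.0 z38 [0.574  0.0363] [0.0929 0.0909] 77.0
shift [ 0.07   -0.0004 -0.0005] turn [-0.1   0.03 -0.  ] pos [0.5762 0.0369 0.0526] rpy [ -89.9     0.   -101.77] F [ 0.32 -0.02  5.35] t 18.0 op 0.0368
```

apply_moves([
  [-0.002,0,0,0,0,0,0.2],
  [-0.004,0,0,0,0,0,0.2],
  [-0.006,0,0,0,0,0,0.2],
  [-0.008,0,0,0,0,0,0.2],
  [-0.01,0,0,0,0,0,0.2],
])

```text
time: 18.62
tool_pos: [0.5781, 0.0466, 0.0525]
tool_rot: [-1.569, -0.0, -1.776]
contact_force: [-0.5, -1.1, 4.3]
opening: 0.0368
```

apply_moves([
  [-0.002,0,0,0,0,0,0.2],
  [-0.004,0,0,0,0,0,0.2],
  [-0.006,0.0001,0,0,0,0,0.2],
  [-0.008,0.0002,0,0,0,0,0.2],
  [-0.008,0.0002,0,0,0,0,0.2],
])

```text
time: 19.25
tool_pos: [0.5797, 0.0547, 0.0523]
tool_rot: [-1.569, 0.0, -1.776]
contact_force: [-1.3, 0.3, 5.9]
opening: 0.0368
```

```bash
python3 chk.py
```

```text
(296, 268, 75, 46) z42 [0.5814 0.0554] [0.0917 0.0905] 77.0 z38 [0.578  0.0544] [0.0924 0.0912] 77.0
shift [ 0.0881 -0.0007 -0.0003] turn [-0.08  0.03 -0.01] pos [0.5797 0.0547 0.0523] rpy [-8.9920e+01  1.0000e-02 -1.0177e+02] F [-0.21 -0.95  5.35] t 19.3 op 0.0368
```

apply_moves([
  [-0.002,0,0,0,0,0,0.2],
  [-0.004,0,0,0,0,0,0.2],
  [-0.006,0,0,0,0,0,0.2],
  [-0.008,0,0,0,0,0,0.2],
  [-0.008,0,0,0,0,0,0.2],
])

```text
time: 19.92
tool_pos: [0.5813, 0.0625, 0.0522]
tool_rot: [-1.57, 0.0, -1.776]
contact_force: [0.4, -0.7, 4.5]
opening: 0.0367
```

apply_moves([
  [-0.001,0,0,0,0,0,0.2],
  [-0.002,0,0,0,0,0,0.2],
  [-0.004,0,0,0,0,0,0.2],
  [-0.006,0,0,0,0,0,0.2],
  [-0.006,0,0,0,0,0,0.2],
])

```text
time: 20.55
tool_pos: [0.5816, 0.0685, 0.0513]
tool_rot: [-1.572, -0.0, -1.776]
contact_force: [-1.0, 0.2, 1.0]
opening: 0.0365
```

```bash
python3 chk.py
```

```text
(303, 271, 75, 46) z42 [0.5847 0.0673] [0.0912 0.0906] 77.8 z38 [0.5813 0.0663] [0.0918 0.0913] 77.8
shift [ 0.102  -0.0016  0.0006] turn [0.06 0.03 0.01] pos [0.5816 0.0685 0.0513] rpy [-9.0060e+01 -1.0000e-02 -1.0177e+02] F [-0.25 -0.09  0.35] t 20.6 op 0.0364
```

apply_moves([
  [0,0.0003,0,0,0,0,0.2],
  [0,0.0006,0,0,0,0,0.2],
  [0,0.0009,0,0,0,0,0.2],
  [0,0.0012,0,0,0,0,0.2],
  [0,0.0012,0,0,0,0,0.2],
])

```text
time: 21.22
tool_pos: [0.582, 0.0683, 0.0508]
tool_rot: [-1.571, -0.0, -1.776]
contact_force: [-1.1, 0.1, 1.8]
opening: 0.0366
```

apply_moves([
  [0,0.0003,0,0,0,0,0.2],
  [0,0.0006,0,0,0,0,0.2],
  [0,0.0009,0,0,0,0,0.2],
  [0,0.001,0,0,0,0,0.2],
  [0,0.001,0,0,0,0,0.2],
])

```text
time: 21.85
tool_pos: [0.5822, 0.0683, 0.05]
tool_rot: [-1.57, 0.0, -1.776]
contact_force: [-1.9, 0.4, 5.0]
opening: 0.0367
```

apply_moves([
  [-0.002,0.0002,0,0,0,0,0.2],
  [-0.004,0.0002,0,0,0,0,0.2],
  [-0.006,0.0002,0,0,0,0,0.2],
  [-0.008,0.0002,0,0,0,0,0.2],
  [-0.008,0.0002,0,0,0,0,0.2],
])

```text
time: 22.48
tool_pos: [0.5843, 0.0762, 0.05]
tool_rot: [-1.569, 0.0, -1.776]
contact_force: [1.3, -0.3, 5.4]
opening: 0.0368
```

```bash
python3 chk.py
```

```text
(307, 274, 76, 46) z42 [0.5878 0.0756] [0.0905 0.0907] 77.5 z38 [0.5844 0.0747] [0.0911 0.0913] 77.5
shift [ 0.1101 -0.003  -0.0004] turn [-0.09  0.02 -0.01] pos [0.5843 0.0761 0.05  ] rpy [-8.9910e+01  1.0000e-02 -1.0178e+02] F [0.31 1.65 4.78] t 22.52 op 0.0368
```

apply_moves([
  [-0.002,0,0,0,0,0,0.2],
  [-0.004,0.0001,0,0,0,0,0.2],
  [-0.006,0.0001,0,0,0,0,0.2],
  [-0.008,0.0001,0,0,0,0,0.2],
  [-0.009,0.0001,0,0,0,0,0.2],
])

```text
time: 23.15
tool_pos: [0.5861, 0.0848, 0.0499]
tool_rot: [-1.569, -0.0, -1.776]
contact_force: [-0.4, -1.3, 5.8]
opening: 0.0368
```

apply_moves([
  [-0.001,0,0,0,0,0,0.2],
  [-0.002,0,0,0,0,0,0.2],
  [-0.003,0,0,0,0,0,0.2],
  [-0.004,0,0,0,0,0,0.2],
  [-0.004,0,0,0,0,0,0.2],
])

```text
time: 23.78
tool_pos: [0.5869, 0.0886, 0.0499]
tool_rot: [-1.569, -0.0, -1.776]
contact_force: [-0.8, -2.2, 5.6]
opening: 0.0366
```

```bash
python3 chk.py; python3 -c "
import cv2
s=cv2.imread('pics/last.png');cv2.imwrite('pics/s5.png',cv2.resize(s[220:350,230:420],None,fx=4,fy=4,interpolation=cv2.INTER_CUBIC))"
```

```text
(313, 277, 76, 46) z42 [0.5902 0.0864] [0.0904 0.0905] 78.0 z38 [0.5869 0.0856] [0.0911 0.0912] 78.0
shift [ 0.1227 -0.003  -0.0005] turn [-0.1   0.03  0.01] pos [0.587  0.0886 0.0499] rpy [-8.9900e+01 -1.0000e-02 -1.0177e+02] F [-0.54 -1.82  5.63] t 23.82 op 0.037
```

View pics/s5.png

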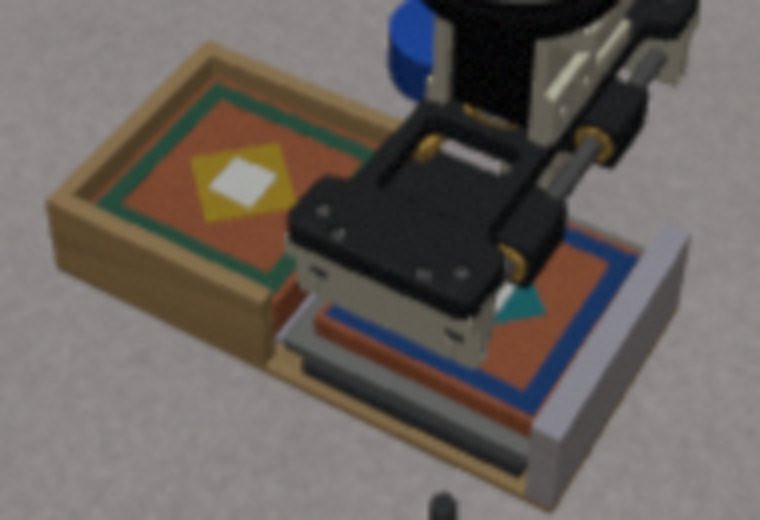

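apply_moves([
  [-0.001,0.0,0,0,0,0,0.2],
  [-0.002,0.0002,0,0,0,0,0.2],
  [-0.003,0.0002,0,0,0,0,0.2],
  [-0.004,0.0002,0,0,0,0,0.2],
  [-0.004,0.0002,0,0,0,0,0.2],
])

```text
time: 24.45
tool_pos: [0.5878, 0.0924, 0.0498]
tool_rot: [-1.569, -0.0, -1.776]
contact_force: [-0.9, -0.7, 5.9]
opening: 0.0364
```

```bash
python3 chk.py
```

```text
(313, 278, 76, 45) z42 [0.5905 0.087 ] [0.0901 0.0906] 78.4 z38 [0.5872 0.0862] [0.0907 0.0912] 78.4
shift [ 0.1267 -0.0031 -0.0006] turn [-0.11  0.03  0.02] pos [0.5878 0.0924 0.0498] rpy [-8.9890e+01 -2.0000e-02 -1.0177e+02] F [-0.01 -2.35  6.14] t 24.5 op 0.037
```

apply_moves([
  [-0.001,0.0,0,0,0,0,0.2],
  [-0.002,0.0002,0,0,0,0,0.2],
  [-0.003,0.0002,0,0,0,0,0.2],
  [-0.004,0.0002,0,0,0,0,0.2],
  [-0.004,0.0002,0,0,0,0,0.2],
])

```text
time: 25.12
tool_pos: [0.5887, 0.0963, 0.0497]
tool_rot: [-1.569, -0.0, -1.776]
contact_force: [0.0, -1.9, 6.5]
opening: 0.0366
```

```bash
python3 chk.py
```

```text
(313, 279, 76, 44) z42 [0.5906 0.0871] [0.0901 0.0906] 78.3 z38 [0.5872 0.0862] [0.0907 0.0912] 78.3
shift [ 0.1307 -0.0033 -0.0006] turn [-0.11  0.03  0.02] pos [0.5887 0.0963 0.0497] rpy [-8.9890e+01 -2.0000e-02 -1.0177e+02] F [-0.2  -1.82  6.16] t 25.18 op 0.0369
```

apply_moves([
  [0,-0.0005,0,0,0,0,0.2],
  [0,-0.001,0,0,0,0,0.2],
  [0,-0.002,0,0,0,0,0.2],
  [0,-0.005,0,0,0,0,0.2],
  [0,-0.015,0,0,0,0,0.2],
])

```text
time: 25.8
tool_pos: [0.5871, 0.0968, 0.0635]
tool_rot: [-1.573, -0.001, -1.776]
contact_force: [0.0, -0.9, 0.4]
opening: 0.0369
```

apply_moves([
  [0,-0.04,0,0,0,0,0.2],
  [0,-0.08,0,0,0,0,0.2],
  [0.05,-0.1,-0.03,0,0,0,0.2],
  [0.1,-0.1,-0.06,0,0,0,0.2],
  [0.15,-0.1,-0.08,0,0,0,0.2],
])

```text
time: 26.42
tool_pos: [0.4775, -0.0345, 0.1649]
tool_rot: [-1.57, -0.0, -1.775]
contact_force: [0.3, -1.0, 0.3]
opening: 0.0367
```

apply_moves([
  [0.05,0,-0.03,0,0,0,0.2],
  [0.1,0,-0.03,0,0,0,0.2],
  [0.15,0,-0.03,0,0,0,0.2],
  [0.15,0,-0.03,0,0,0,0.2],
  [0.15,0,-0.03,0,0,0,0.2],
])

```text
time: 27.05
tool_pos: [0.4189, -0.174, 0.1642]
tool_rot: [-1.571, 0.0, -1.777]
contact_force: [-0.8, 0.1, -0.7]
opening: 0.0365
```

Run:
```python
from h import *
delta([.56,-.03,.1])
t=cams.read_camera("top"); s=cams.read_camera("scene")
for n,im in(("top",t),("scene",s)):
    for c in blobs(im,(105,120,40),(130,255,255)):
        b=cv2.boundingRect(c); 
        if b[0]<400: print(n,"blue",b,*show(n,c,.039))
    for c in blobs(im,(55,50,30),(85,255,255)): print(n,"green",cv2.boundingRect(c),*show(n,c,.032))
a=rect("top",t,.042,.5,.66,-.11,.16,1480)[:,:400]; b=cv2.resize(s[225:350,235:560],(800,308),interpolation=cv2.INTER_CUBIC)
o=np.zeros((600,800,3),np.uint8); o[:a.shape[0],:a.shape[1]]=a; o[290:598]=b
cv2.imwrite("pics/f.png",o)
```

```text
shift [-0.1698  0.0642  0.1086] turn [ 0.01 -0.01 -0.02] pos [ 0.4189 -0.174   0.1642] rpy [-9.0010e+01  2.0000e-02 -1.0181e+02] F [-0.83  0.11 -0.69] t 27.05 op 0.0365
top blue (295, 262, 32, 32) [0.4235 0.0198] [0.0544 0.0545] 0.3
top green (311, 175, 59, 57) [ 0.5602 -0.0321] [0.0905 0.0904] 78.1
scene blue (313, 264, 76, 59) [0.5866 0.0858] [0.0915 0.0914] 78.3
scene blue (328, 206, 30, 41) [0.4356 0.0242] [0.1158 0.0546] 18.8
scene green (255, 241, 72, 52) [ 0.5592 -0.0312] [0.0912 0.0895] 77.9
scene green (336, 40, 22, 23) [-0.4593 -0.2525] [0.2175 0.0671] 23.2
```

View pics/f.png

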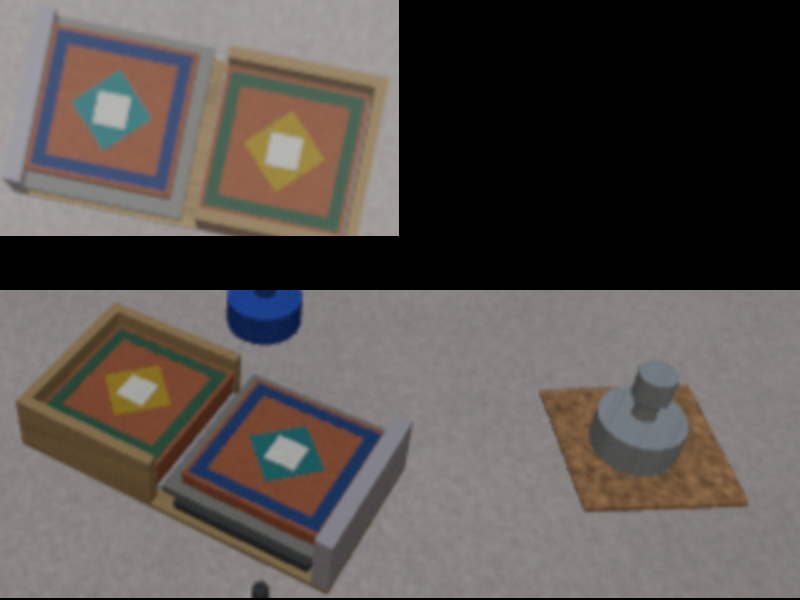

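```bash
python3 -c "
from cell import robot
robot.hand_in(); print(robot.observe()['contact_force'])"
```

```text
the job is handed in; nothing more can be done
the job is handed in; nothing more can be done
```

The job is handed in at about 27 s on the robot's clock. The steel weight stands upright on the cork pad, and the top tile lies on the deck against the end stop.

**Sliding:** I slid the top tile across with two spread fingertips. The readings at the end of each move showed about 4–6.5 N while pressing. Contact was lost briefly when the tile dropped to the deck, and I lowered the fingers again before going on.

**Seating:** On the last 4 mm push the tile did not move along while the fingertips slipped on its face, so I took it as seated. The scene camera gives a travel of 119.6 mm against the 120 mm expected, and the tile's edge at 78.3° against about 78.2° for the rack.

**The rest of the scene:**
- **Middle tile:** it still sits at the pocket centre to within 1–2 mm, about the limit of the camera calibration.
- **Lowest tile:** it is hidden, so I could not measure it.
- **Blue look-alike:** it reads the same as at the start.
- **Arm:** it was clear of everything at hand-in.

**Checks that failed or fell short:**
- The top-camera colour mask did not pick up the blue border in the final picture. The final tile position therefore comes from the scene camera alone; the top view agrees only by eye.
- The force readings carry about 1 N of noise and were only seen at the end of each move, so short peaks between readings were not observed.

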